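# Swing the straight arm against its straightedge

## Robot

A 6-joint arm with a two-finger parallel gripper is mounted at the origin on the work surface. World frame = base frame: x ahead of the robot, y to its left, z up, the work surface at z = 0. Lengths are in m, angles in rad, forces in N, time in s.
With the tool pointing down it reaches from about 0.225 to 0.875 m from the base axis. Payload 3.4 kg.
Tool frame: the origin (TCP) lies on the centre line of the jaws, within the pads' length; the fingertips stand 19 mm ahead of it and the grasp point (between the pads) is the TCP; z points along the fingers, y is the direction in which the jaws open and shut (so a half turn about z gives the same grasp; the last joint's range is limited). The gripper opens to 85 mm and grips with 20 to 120 N. Pads are 22 mm wide; open, the fingers measure 114 mm over their backs; the gripper's body (76 mm by 85 mm) begins 54 mm behind the grasp point. The pads swing forward as they close: fully open they stand 13 mm farther back than shut.
Start: joints at [-1.266, 0.276, 1.505, -0, 1.361, -0.121], TCP at [0.238, -0.524, 0.25] pointing down, gripper open.
Joint ranges: [-2.89, 2.89], [-0.75, 2.08], [0.22, 2.7], [-1.18, 4.32], [0.11, 2.71], [-2.7, 2.7]. Speed limits (rad/s): [2.57, 2.57, 3.14, 3.14, 3.14, 3.14].

## Interface

Orientations are given as a unit quaternion [w, x, y, z].
In Python, from rig import monitor, eyes, manip, models gives the robot as it stands.
- The arm moves only by the tool send_rows, never from a script. Its argument "deltas" is a list of rows, each an object with "dp": the shift along the world's x, y, z each as a share of 0.12 m, from -1 to 1, a list of three; "rotation": the turn, a rotation vector about the world's x, y, z each as a share of 0.5 rad, from -1 to 1, a list of three. In form: [{"dp": [dx, dy, dz], "rotation": [rx, ry, rz]}, ...]. A call has 1 to 12 rows; each row is the pose to reach, as a shift and turn from the pose commanded when the call began; what a row does not reach only later rows make up. A row lasts 1/12 s, in which the tool goes at most 41.7 mm and 7.16 degrees, less where a joint would pass 70% of its speed; a pose out of reach is approached as far as the arm can. A call with a number of a shift or a turn outside -1 to 1 is refused whole. A call with a gripper value outside its range is refused whole. "fingers" is the closure, from -1 (fully open) to 1 (shut), set as the call begins (left out, the last holds). The fingers move at their own pace and stop on an object; "grip_force" is the grip in N (left out, the last holds). Time passes only in rows, so rows that repeat a pose let the fingers close. It gives the time, the measured TCP pose, the force and the opening at its end, in the units of the state.
- monitor.get_state(): the state, without advancing time (a new reading comes with each control period).
- eyes.get_image(name): name is "scene" or "side" or "wrist"; returns a dict with "color" (400x640x3 uint8, red, green, blue), "depth" (400x640 float32, m along the optical axis (not along the pixel's ray), 0 where there is no reading), "mtx" (3x3 intrinsics, pixels), "rvec" (rotation vector, rad) and "tvec" (3), from world to camera coordinates, as OpenCV has them. Camera axes: x right, y down, z forward; pixel columns grow to the right and rows downward; lengths in m; the calibration is good to about 2 mm. A picture is of the moment at which its call begins.
- manip.sign_off(): hands the job in, once; it reports no verdict.
Trained networks look in a picture, given as the dict that the camera call returned (one of the last four; its "shot" number tells which), for a name from the list of things; names that differ only in an ending like _2 or _b are one class to them, and where a whole thing is asked for, a point or a joint stands for the part that bears it (a point fixed in the world has none). Each returns a list of dicts, best first, with "score" (0 to 1); they miss things now and then, are a little off and sometimes report something else, mostly with a low value. They report only what shows in the picture. A call takes as long as a camera call. They do not tell look-alikes from the thing itself.
- models.find_in(name, picture): "box" ([left, top, right, bottom] in pixels, round what is visible of it).
The state is a dict: "clock": time; "qpos": joint angles; "qd": joint speeds; "effort": joint torques, N m; "position": TCP position; "ee_rot": TCP orientation; "contact_force": force on the tool from outside, world axes, zero at the start; "moment": the same for the moment, N m; "width": finger opening in m.
Only numpy, scipy, OpenCV 4.12 (cv2) and the standard library are available. Lean on these libraries where they do the work, as an engineer would, in place of code of your own. Each camera call takes 0.05 s, during which the arm holds its last target.

## Task

Two cast arms sit on pivot pins on two checking boards, one straight and one bent. Gently push the straight arm round on its pin until it lies along the dark steel rail of its board, against the rail or nearly so, so that its straightness can be judged. Do not force it against the rail, keep it flat on its board and on its pin, and leave the bent arm where it is.

Things in the scene. Friction and masses are not known exactly. Their poses are not given: they have to be found in the camera images.
- straight_arm: Loose flat straight lever, bare cast aluminium, 0.3 kg, 192 mm long, 16 mm thick, lying on its board: a round eye (44 mm outside, 20 mm hole) sits loosely over the pivot pin; from it a bar 30 mm wide runs to a rounded end. Origin: eye centre, on the underside, 18 mm above the table; x along the bar to its end, z up. At the start it points 35 to 75 degrees clockwise (from above) of the rail.
- straight_tip (a point): The middle of the straight arm's rounded end, on its top face, 155 mm along the bar from the eye's centre (a dark dot marks it).
- straight_board: Fixed plywood board 230 x 230 x 18 mm under the straight arm (the bent arm has one alike). Origin: axis of its pivot pin, at table height; z up, x along the rail. Spans x -35 to 195, y -185 to 45 mm. Pin: steel, 14 mm thick, 45 mm tall above the board. Rail: fixed dark steel bar, x 35 to 175, y 16 to 30 mm, 22 mm high above the board; its -y face stops the arm, which then points along +x.
- bent_tip (a point): The middle of the rounded end of the bent arm, on its top face: a shorter, dog-legged arm of the same aluminium, thickness and width, on the pin of the other board. To be left alone.
There are look-alikes about, which are no part of the job. Leave any purple or yellow look-alike of the straight_arm alone.

How it is judged:
At the end, for the whole second after the job is handed in: The straight arm lies still and flat on its board, its eye over the pivot pin (within 10 mm), and its tip within 15 mm of the line through the pin parallel to the rail, on the rail's side of the pin, so that it lies along the rail; the bent arm's tip is within 20 mm of where it started (y of straight_tip in the frame of straight_board between -0.015 and 0.015 m and x of straight_tip in the frame of straight_board above 0.135 m and horizontal distance between straight_arm and straight_board below 0.01 m and angle between straight_arm's own z axis and vertical below 0.05 rad and z of straight_arm in the frame of straight_board below 0.023 m and linear speed of straight_arm below 0.02 m/s and distance of bent_tip from where it was at the start of the episode below 0.02 m); the robot touches nothing.
It fails at once if the straight arm is lifted more than 20 mm off its board (z of straight_arm in the frame of straight_board above 0.038 m).
It fails at once if the bent arm's tip is moved more than 20 mm (distance of bent_tip from where it was at the start of the episode above 0.02 m).
It fails at once if the straight arm is forced against its board, pin or rail with more than 40 N (contact force between straight_arm and straight_board above 40 N).
It also fails if it takes over 32 s, if anything falls off the work surface, if the arm or the gripper's body presses on something with over 40 N, if the wrist force passes 120 N, or if a joint passes its speed limit or range.

## Working session

There is one attempt and no reset: what is moved stays moved. The work goes in short steps, Python scripts to look and compute and a tool call to move; the robot and the scene stay as the last step left them, time stands still between calls to the robot, and variables do not carry over. Pictures are saved under pics/ and viewed, and the job is handed in when it is done.

Besides the shell and the picture viewer there is one more tool, called after "Emit:" as name(argument=value, ...) on one line, values as JSON. send_rows: Moves the arm, as the interface text tells. Its arguments: {"type":"object","properties":{"deltas":{"type":"array","items":{"type":"object","properties":{"dp":{"type":"array","items":{"type":"number"}},"rotation":{"type":"array","items":{"type":"number"}}}}},"fingers":{"type":"number"},"grip_force":{"type":"number"}},"required":["deltas"]}

```bash
mkdir -p pics
cat > h.py <<'E'
import numpy as np, cv2, pickle
from rig import monitor, eyes, manip, models
def shot(n,tag):
    p=eyes.get_image(n); pickle.dump(p,open(f'{tag}.pkl','wb'))
    cv2.imwrite(f'pics/{tag}.png',p['color'][:,:,::-1]); return p
def world(p,u,v,z=None):
    R=cv2.Rodrigues(np.array(p['rvec'],float))[0]; t=np.array(p['tvec'],float).ravel()
    r=np.linalg.inv(p['mtx'])@np.array([u,v,1.]); C=-R.T@t; d=R.T@r
    if z is None: return C+d*p['depth'][int(v),int(u)]
    return C+d*(z-C[2])/d[2]
E
python3 - <<'E'
from h import *
s=monitor.get_state(); print({k:np.round(s[k],3) for k in ('clock','position','ee_rot','contact_force','width')})
for n in ('scene','side','wrist'):
    p=shot(n,n+'0')
    for q in ('straight_arm','straight_board','bent_tip'):
        print(n,q,[(np.round(d['box']),round(d['score'],2)) for d in models.find_in(q,p)])
E
```

```text
{'clock': np.float64(0.0), 'position': array([ 0.237, -0.523,  0.249]), 'ee_rot': array([-0.001,  0.977,  0.211, -0.   ]), 'contact_force': array([-0.137,  0.013, -0.062]), 'width': np.float64(0.086)}
scene straight_arm [(array([239., 186., 299., 202.]), 0.81), (array([389., 181., 425., 215.]), 0.75), (array([162., 189., 175., 234.]), 0.68), (array([288., 150., 320., 178.]), 0.56)]
scene straight_board [(array([220., 181., 310., 239.]), 0.62)]
scene bent_tip [(array([381., 231., 426., 264.]), 0.64), (array([220., 181., 310., 237.]), 0.62), (array([239., 187., 298., 200.]), 0.34)]
side straight_arm [(array([326., 136., 377., 141.]), 0.78), (array([342., 168., 353., 204.]), 0.71), (array([288., 268., 340., 319.]), 0.61), (array([213., 234., 248., 283.]), 0.6), (array([409., 221., 436., 232.]), 0.48)]
side straight_board [(array([281., 159., 374., 215.]), 0.59)]
side bent_tip [(array([214., 230., 249., 284.]), 0.83)]
wrist straight_arm [(array([23.,  2., 97., 97.]), 0.55)]
wrist straight_board []
wrist bent_tip []
```

View pics/scene0.png

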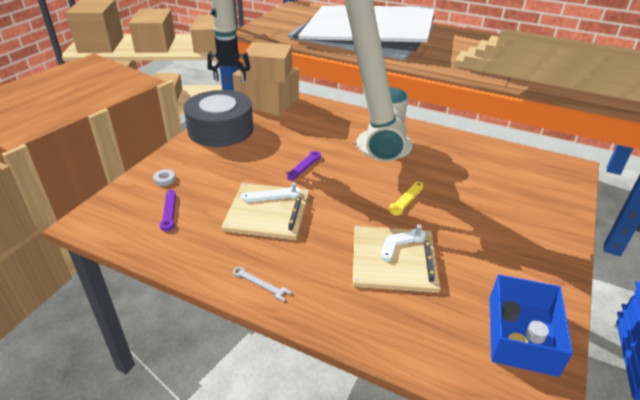

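View pics/side0.png

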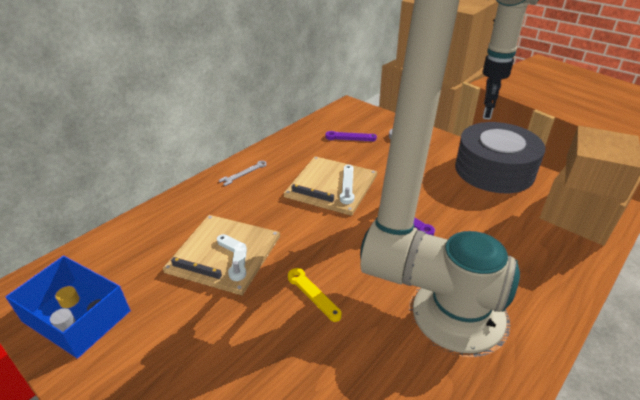

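View pics/wrist0.png

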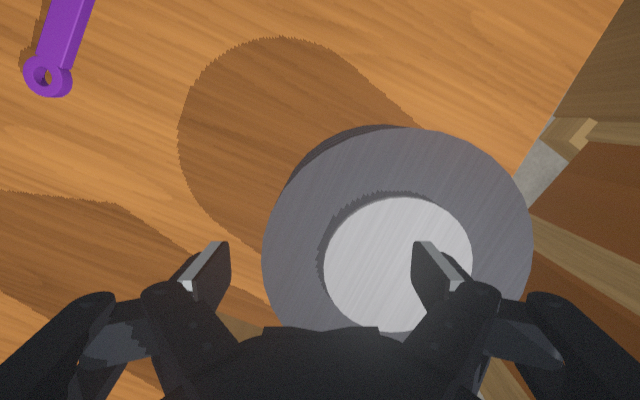

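Candidates in the scene view: bare silver straight bar on the board at (270,195), purple at (304,165) and (168,210), yellow at (407,198), bent silver arm at (403,243), and a spanner at (262,283). I choose the silver straight one at (270,195) and check it in a close crop.

Run:
```python
from h import *
a=pickle.load(open('scene0.pkl','rb'));b=pickle.load(open('side0.pkl','rb'))
c=cv2.resize(a['color'][170:250,210:320],None,fx=5,fy=5,interpolation=2)
d=cv2.resize(b['color'][145:225,270:390],None,fx=5,fy=5,interpolation=2)
w=600
o=np.zeros((400,800,3),np.uint8)
c=cv2.resize(c,(400,291));d=cv2.resize(d,(400,267));o[:291,:400]=c;o[:267,400:]=d
cv2.imwrite('pics/crop0.png',o[:,:,::-1])
for n,u,v,z in (('eye',295,190,.034),('tip',247,197,.034),('rail near',298,198,.04),('rail far',293,228,.04)):
    print(n,np.round(world(a,u,v,z),3), np.round(world(a,u,v),3))
for n,u,v,z in (('eye',346,200,.034),('tip',348,169,.034),('r1',333,198,.04),('r2',294,188,.04)):
    print(n,np.round(world(b,u,v,z),3), np.round(world(b,u,v),3))
```

```text
eye [ 0.46  -0.145  0.034] [ 0.463 -0.143  0.037]
tip [ 0.562 -0.264  0.034] [ 0.559 -0.266  0.031]
rail near [ 0.499 -0.114  0.04 ] [ 0.499 -0.114  0.04 ]
rail far [ 0.632 -0.061  0.04 ] [ 0.609 -0.073  0.016]
eye [ 0.448 -0.129  0.034] [ 0.448 -0.13   0.033]
tip [ 0.546 -0.261  0.034] [ 0.549 -0.265  0.031]
r1 [ 0.479 -0.105  0.04 ] [ 0.492 -0.122  0.024]
r2 [ 0.602 -0.065  0.04 ] [ 0.611 -0.074  0.031]
```

View pics/crop0.png

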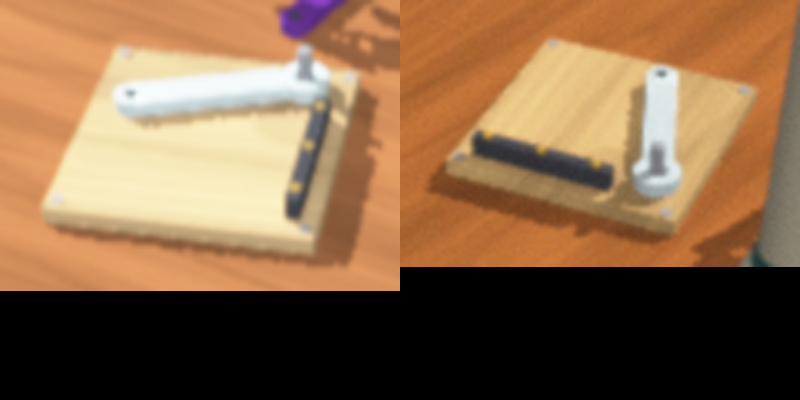

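The crop confirms it: the silver straight lever on its pin, dark dot at its end, rail beside it. In the scene crop its eye is at about (310,80) and its tip at (128,95). I move to hover on its clockwise side, with the fingers shutting and the jaw axis turning along the bar.

Emit:
send_rows(deltas=[{"dp": [0.2, 0.2, 0], "rotation": [0, 0, 0.1]}, {"dp": [0.45, 0.45, 0], "rotation": [0, 0, 0.2]}, {"dp": [0.7, 0.7, 0], "rotation": [0, 0, 0.3]}, {"dp": [1, 1, 0], "rotation": [0, 0, 0.4]}, {"dp": [1, 1, 0], "rotation": [0, 0, 0.5]}], fingers=1, grip_force=20)

```text
clock: 1.02
position: [0.3608, -0.3992, 0.2505]
ee_rot: [-0.001, 0.942, 0.334, 0.002]
contact_force: [-0.6, -0.9, -0.2]
width: 0.0253
```

Emit:
send_rows(deltas=[{"dp": [0.25, 0.25, 0], "rotation": [0, 0, 0]}, {"dp": [0.5, 0.5, 0], "rotation": [0, 0, 0]}, {"dp": [0.75, 0.75, 0], "rotation": [0, 0, 0]}, {"dp": [1, 1, 0], "rotation": [0, 0, 0]}, {"dp": [1, 1, 0], "rotation": [0, 0, 0]}, {"dp": [1, 1, 0], "rotation": [0, 0, 0]}])

```text
clock: 1.52
position: [0.4789, -0.2818, 0.2503]
ee_rot: [0.0, 0.943, 0.334, 0.0]
contact_force: [0.1, -1.0, -0.0]
width: -0.0002
```

Run:
```python
from h import *
s=monitor.get_state(); print({k:np.round(s[k],3) for k in ('clock','position','ee_rot','contact_force','width','qpos')})
shot('wrist','wrist1')
p=shot('scene','scene1')
```

```text
{'clock': np.float64(1.517), 'position': array([ 0.479, -0.282,  0.25 ]), 'ee_rot': array([0.   , 0.943, 0.334, 0.   ]), 'contact_force': array([ 0.102, -1.015, -0.021]), 'width': np.float64(-0.0), 'qpos': array([-0.657,  0.247,  1.546,  0.   ,  1.349,  0.233])}
```

View pics/wrist1.png

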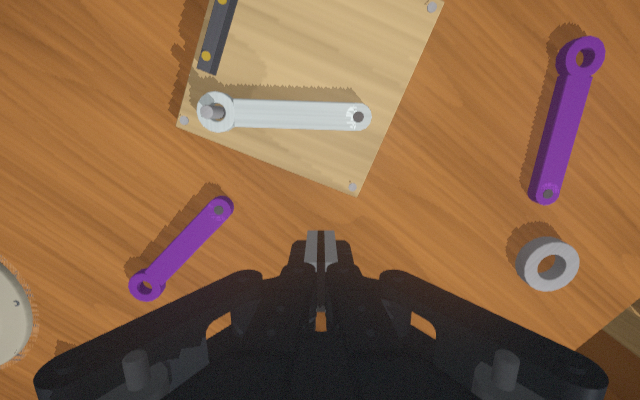

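Run:
```python
from h import *
p=pickle.load(open('wrist1.pkl','rb'))
W=lambda u,v,z:world(p,u,v,z)
eye,tip=W(216,112,.034),W(358,117,.034)
A,B,C=W(177,125,.018),W(357,195,.018),W(443,3,.018)
print('eye',eye,'tip',tip,np.linalg.norm(tip-eye),'A',A,'B',B,'C',C,np.linalg.norm(A-B),np.linalg.norm(B-C))
ang=lambda d:np.degrees(np.arctan2(d[1],d[0]))
print('arm',ang(tip-eye),'xdir',ang(A-B)-90,ang(C-B), 'pintop',W(205,112,.063))
th=np.radians(ang(A-B)-90);x=np.array([np.cos(th),np.sin(th)]);y=np.array([-x[1],x[0]])
print('pin from A',A[:2]+.035*x-.045*y, 'from B',B[:2]+.035*x+.185*y)
```

```text
eye [ 0.45885159 -0.15006626  0.034     ] tip [ 0.5520264  -0.27380032  0.034     ] 0.15489242411737583 A [ 0.41529851 -0.11888154  0.018     ] B [ 0.48240291 -0.33479421  0.018     ] C [ 0.6962445  -0.26914617  0.018     ] 0.2261001583847017 0.22369150711815342
arm -53.01934876781684 xdir 17.264940167153554 17.06616164584195 pintop [ 0.45785753 -0.1492609   0.063     ]
pin from A [ 0.46207708 -0.15146628] from B [ 0.46091964 -0.14774216]
```

Clear view: the arm's eye is at (216,112), the dot at (358,117), the rail end at (207,70). Pin ≈ (0.459, -0.150), arm at -53°, rail at 17°, so about 70° to turn. I descend on the clockwise side.

Emit:
send_rows(deltas=[{"dp": [0.06, 0.04, -0.3], "rotation": [0, 0, -0.05]}, {"dp": [0.13, 0.08, -0.6], "rotation": [0, 0, -0.07]}, {"dp": [0.13, 0.08, -0.9], "rotation": [0, 0, -0.07]}, {"dp": [0.13, 0.08, -1], "rotation": [0, 0, -0.07]}])

```text
clock: 1.95
position: [0.4894, -0.2737, 0.1255]
ee_rot: [-0.003, 0.949, 0.314, -0.003]
contact_force: [-0.9, 0.5, 0.5]
width: 0.0004
```

Emit:
send_rows(deltas=[{"dp": [0, 0, -0.2], "rotation": [0, 0, 0]}, {"dp": [0, 0, -0.4], "rotation": [0, 0, 0]}, {"dp": [0, 0, -0.55], "rotation": [0, 0, 0]}, {"dp": [0, 0, -0.63], "rotation": [0, 0, 0]}, {"dp": [0, 0, -0.67], "rotation": [0, 0, 0]}, {"dp": [0, 0, -0.69], "rotation": [0, 0, 0]}, {"dp": [0, 0, -0.69], "rotation": [0, 0, 0]}])

```text
clock: 2.53
position: [0.4931, -0.275, 0.0479]
ee_rot: [0.0, 0.949, 0.314, 0.0]
contact_force: [0.1, 0.6, -0.2]
width: -0.0002
```

Run:
```python
from h import *
s=monitor.get_state(); print({k:np.round(s[k],3) for k in ('clock','position','ee_rot','contact_force')})
a=shot('wrist','wrist2')
p=shot('side','side2')
q=cv2.resize(p['color'][110:230,260:420],(800,600),interpolation=2)
cv2.imwrite('pics/side2c.png',q[:,:,::-1])
pos=s['position'];pin=np.array([.459,-.150])
for phi in np.arange(-53,18,5):
    f=np.radians(phi);u=np.array([np.cos(f),np.sin(f)]);n=np.array([u[1],-u[0]])
    t=pin+.12*u+.026*n
    print(phi,np.round(t,4),np.round((t-pos[:2])/.12,3))
```

```text
{'clock': np.float64(2.533), 'position': array([ 0.493, -0.275,  0.048]), 'ee_rot': array([0.   , 0.949, 0.314, 0.   ]), 'contact_force': array([ 0.093,  0.588, -0.169])}
-53 [ 0.5105 -0.2615] [0.145 0.112]
-48 [ 0.52   -0.2566] [0.224 0.153]
-43 [ 0.529  -0.2509] [0.3   0.201]
-38 [ 0.5376 -0.2444] [0.371 0.255]
-33 [ 0.5455 -0.2372] [0.437 0.315]
-28 [ 0.5527 -0.2293] [0.497 0.381]
-23 [ 0.5593 -0.2208] [0.552 0.451]
-18 [ 0.5651 -0.2118] [0.6   0.526]
-13 [ 0.5701 -0.2023] [0.642 0.605]
-8 [ 0.5742 -0.1924] [0.676 0.688]
-3 [ 0.5775 -0.1822] [0.703 0.773]
2 [ 0.5798 -0.1718] [0.723 0.86 ]
7 [ 0.5813 -0.1612] [0.735 0.948]
12 [ 0.5818 -0.1505] [0.739 1.037]
17 [ 0.5814 -0.1398] [0.736 1.127]
```

View pics/side2c.png

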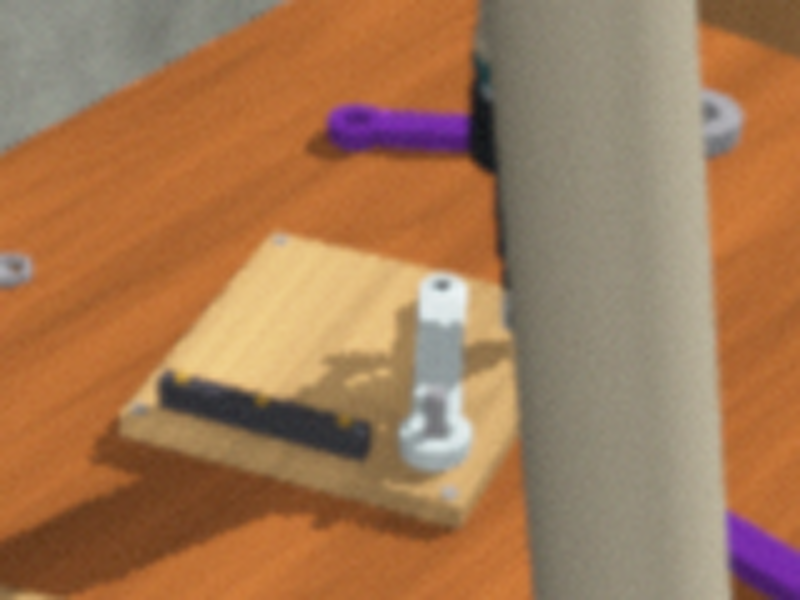

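View pics/wrist2.png

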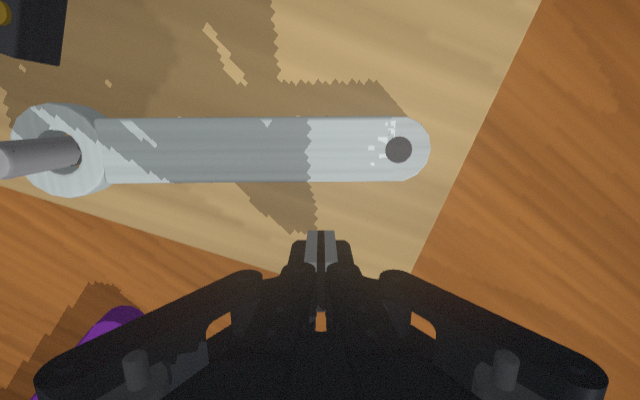

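The fingers stand free on the board beside the bar (fingertips at (320,235), bar edge at row 183), jaw axis parallel to the bar. I lower 4 mm more and start the push.

Emit:
send_rows(deltas=[{"dp": [0.03, 0.02, -0.03], "rotation": [0, 0, 0]}, {"dp": [0.07, 0.05, -0.035], "rotation": [0, 0, 0]}, {"dp": [0.11, 0.08, -0.035], "rotation": [0, 0, 0]}, {"dp": [0.145, 0.112, -0.035], "rotation": [0, 0, 0]}, {"dp": [0.185, 0.132, -0.035], "rotation": [0, 0, 0.087]}, {"dp": [0.224, 0.153, -0.035], "rotation": [0, 0, 0.174]}, {"dp": [0.262, 0.176, -0.035], "rotation": [0, 0, 0.262]}, {"dp": [0.3, 0.201, -0.035], "rotation": [0, 0, 0.349]}, {"dp": [0.3, 0.201, -0.035], "rotation": [0, 0, 0.349]}])

```text
clock: 3.38
position: [0.5303, -0.2492, 0.0435]
ee_rot: [0.0, 0.918, 0.397, 0.0]
contact_force: [0.6, -0.7, 0.3]
width: 0.0
```

Run:
```python
from h import *
a=shot('wrist','wrist3'); s=monitor.get_state(); print({k:np.round(s[k],3) for k in ('clock','position','ee_rot','contact_force')})
```

```text
{'clock': np.float64(3.433), 'position': array([ 0.53 , -0.249,  0.043]), 'ee_rot': array([0.   , 0.918, 0.397, 0.   ]), 'contact_force': array([-0.395,  0.107,  0.292])}
```

View pics/wrist3.png

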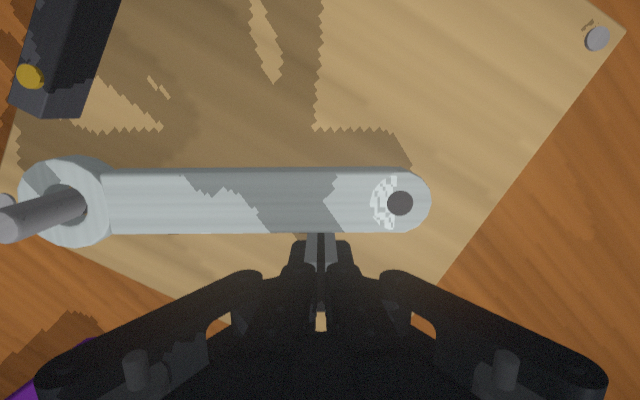

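The bar (edge at row 233) lies against the fingertips, still parallel and flat on the board; the push works. I continue along the arc.

Emit:
send_rows(deltas=[{"dp": [0.036, 0.026, 0], "rotation": [0, 0, 0.087]}, {"dp": [0.071, 0.054, 0], "rotation": [0, 0, 0.174]}, {"dp": [0.105, 0.083, 0], "rotation": [0, 0, 0.262]}, {"dp": [0.137, 0.114, 0], "rotation": [0, 0, 0.349]}, {"dp": [0.168, 0.146, 0], "rotation": [0, 0, 0.436]}, {"dp": [0.197, 0.18, 0], "rotation": [0, 0, 0.524]}, {"dp": [0.225, 0.214, 0], "rotation": [0, 0, 0.611]}, {"dp": [0.252, 0.25, 0], "rotation": [0, 0, 0.698]}, {"dp": [0.277, 0.287, 0], "rotation": [0, 0, 0.785]}, {"dp": [0.3, 0.325, 0], "rotation": [0, 0, 0.873]}])

```text
clock: 4.27
position: [0.5652, -0.211, 0.0433]
ee_rot: [0.0, 0.81, 0.586, -0.0]
contact_force: [-0.3, -1.2, -0.1]
width: -0.0004
```

Emit:
send_rows(deltas=[{"dp": [0.022, 0.039, 0], "rotation": [0, 0, 0.087]}, {"dp": [0.042, 0.079, 0], "rotation": [0, 0, 0.174]}, {"dp": [0.06, 0.12, 0], "rotation": [0, 0, 0.262]}, {"dp": [0.076, 0.162, 0], "rotation": [0, 0, 0.349]}, {"dp": [0.091, 0.204, 0], "rotation": [0, 0, 0.436]}, {"dp": [0.103, 0.247, 0], "rotation": [0, 0, 0.524]}, {"dp": [0.114, 0.29, 0], "rotation": [0, 0, 0.611]}, {"dp": [0.123, 0.334, 0], "rotation": [0, 0, 0.698]}, {"dp": [0.123, 0.334, 0], "rotation": [0, 0, 0.698]}])

```text
clock: 5.02
position: [0.58, -0.17, 0.0433]
ee_rot: [-0.0, 0.696, 0.718, 0.0]
contact_force: [1.1, 0.5, -0.1]
width: -0.0
```

Run:
```python
from h import *
a=shot('wrist','wrist4'); shot('scene','scene4'); s=monitor.get_state(); print({k:np.round(s[k],3) for k in ('clock','position','ee_rot','contact_force')})
```

```text
{'clock': np.float64(5.117), 'position': array([ 0.58 , -0.171,  0.043]), 'ee_rot': array([-0.   ,  0.697,  0.717,  0.   ]), 'contact_force': array([-0.425, -0.657, -0.502])}
```

View pics/wrist4.png

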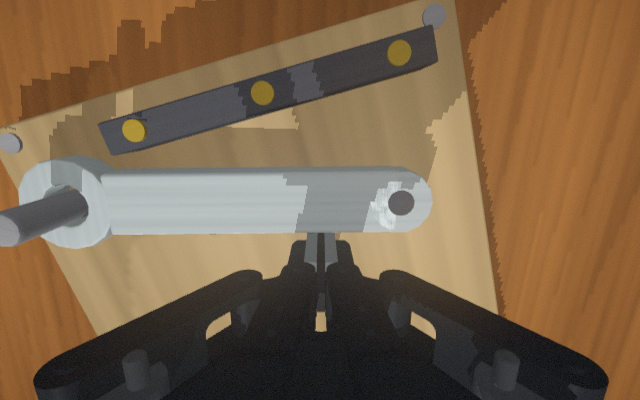

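Run:
```python
from h import *
p=pickle.load(open('wrist4.pkl','rb'))
W=lambda u,v,z:world(p,u,v,z)[:2]
ang=lambda d:np.degrees(np.arctan2(d[1],d[0]))
r1,r2=W(113,155,.040),W(438,62,.040)
t1,t2=W(100,124,.040),W(432,26,.040)
e,t=W(66,203,.034),W(401,203,.034)
k1,k2=W(113,170,.034),W(390,168,.034)
l1,l2=W(113,235,.034),W(390,231,.034)
print('rail',ang(r2-r1),ang(t2-t1),np.linalg.norm(r2-r1)); print('arm',ang(t-e),ang(k2-k1),ang(l2-l1),e,t,np.linalg.norm(t-e))
d=(r2-r1)/np.linalg.norm(r2-r1);n=np.array([-d[1],d[0]])
print('rail face rel eye',(r1-e)@n,'tip',(t-e)@n)
```

```text
rail 16.9020551742889 16.91556106772283 0.13849314848957073
arm 1.7171896403095732 2.1258705232466264 2.6103842831389863 [ 0.45975941 -0.14725656] [ 0.61435151 -0.14262195] 0.15466155667668857
rail face rel eye 0.014281820542748982 tip -0.04051116101667366
```

Arm at 2°, rail at 17°, eye still on its pin. I go 13.5° further, slowly, stopping just short of the rail.

Emit:
send_rows(deltas=[{"dp": [0.006, 0.035, 0], "rotation": [0, 0, 0.07]}, {"dp": [0.011, 0.075, 0], "rotation": [0, 0, 0.15]}, {"dp": [0.014, 0.11, 0], "rotation": [0, 0, 0.22]}, {"dp": [0.016, 0.14, 0], "rotation": [0, 0, 0.28]}, {"dp": [0.016, 0.165, 0], "rotation": [0, 0, 0.33]}, {"dp": [0.016, 0.185, 0], "rotation": [0, 0, 0.37]}, {"dp": [0.016, 0.2, 0], "rotation": [0, 0, 0.4]}, {"dp": [0.016, 0.215, 0], "rotation": [0, 0, 0.43]}, {"dp": [0.015, 0.228, 0], "rotation": [0, 0, 0.45]}, {"dp": [0.014, 0.238, 0], "rotation": [0, 0, 0.47]}, {"dp": [0.014, 0.238, 0], "rotation": [0, 0, 0.47]}])

```text
clock: 6.03
position: [0.5815, -0.1421, 0.0434]
ee_rot: [-0.0, 0.607, 0.794, 0.0]
contact_force: [0.5, -0.1, 0.4]
width: -0.0
```

Run:
```python
from h import *
a=shot('wrist','wrist5'); s=monitor.get_state(); print({k:np.round(s[k],3) for k in ('clock','position','ee_rot','contact_force','qpos')})
```

```text
{'clock': np.float64(6.083), 'position': array([ 0.582, -0.142,  0.043]), 'ee_rot': array([-0.   ,  0.607,  0.794,  0.   ]), 'contact_force': array([ 0.482, -0.42 , -0.158]), 'qpos': array([-0.356,  0.49 ,  1.732,  0.   ,  0.919, -0.621])}
```

View pics/wrist5.png

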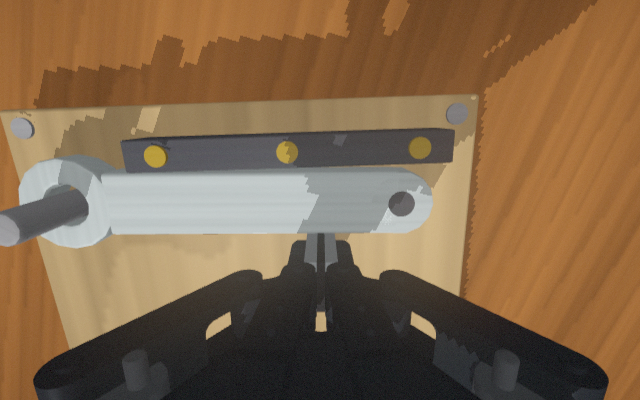

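The bar now lies almost parallel to the rail with a small gap at its end (rail edge at row 161, bar edge at 168). I back off sideways, then rise.

Emit:
send_rows(deltas=[{"dp": [0.02, -0.08, 0], "rotation": [0, 0, 0]}, {"dp": [0.06, -0.2, 0], "rotation": [0, 0, 0]}, {"dp": [0.08, -0.3, 0], "rotation": [0, 0, 0]}, {"dp": [0.08, -0.3, 0.3], "rotation": [0, 0, 0]}, {"dp": [0.08, -0.3, 0.6], "rotation": [0, 0, 0]}, {"dp": [0.08, -0.3, 1], "rotation": [0, 0, 0]}, {"dp": [0.08, -0.3, 1], "rotation": [0, 0, 0]}, {"dp": [0.08, -0.3, 1], "rotation": [0, 0, 0]}])

```text
clock: 6.75
position: [0.5937, -0.1809, 0.1675]
ee_rot: [0.004, 0.608, 0.794, 0.001]
contact_force: [0.6, 1.4, 0.1]
width: -0.0001
```

Emit:
send_rows(deltas=[{"dp": [0, -0.3, 0.3], "rotation": [0, 0, 0]}, {"dp": [0, -0.3, 0.6], "rotation": [0, 0, 0]}, {"dp": [0, -0.3, 0.6], "rotation": [0, 0, 0]}, {"dp": [0, -0.3, 0.6], "rotation": [0, 0, 0]}])

```text
clock: 7.08
position: [0.5921, -0.2163, 0.2366]
ee_rot: [0.002, 0.608, 0.794, 0.0]
contact_force: [-0.0, 0.5, -1.0]
width: -0.0001
```

Run:
```python
from h import *
a=shot('wrist','wrist6'); shot('scene','scene6');s=monitor.get_state(); print({k:np.round(s[k],3) for k in ('clock','position','ee_rot','contact_force')})
for n in ('scene0','scene6'):
    p=pickle.load(open(n+'.pkl','rb'))
d=cv2.absdiff(pickle.load(open('scene0.pkl','rb'))['color'],p['color'])[225:300,350:445].max(2)
print('bent board diff',(d>40).sum())
```

```text
{'clock': np.float64(7.183), 'position': array([ 0.59 , -0.214,  0.233]), 'ee_rot': array([-0.002,  0.608,  0.794, -0.   ]), 'contact_force': array([ 1.009, -0.394, -0.38 ])}
bent board diff 1615
```

View pics/wrist6.png

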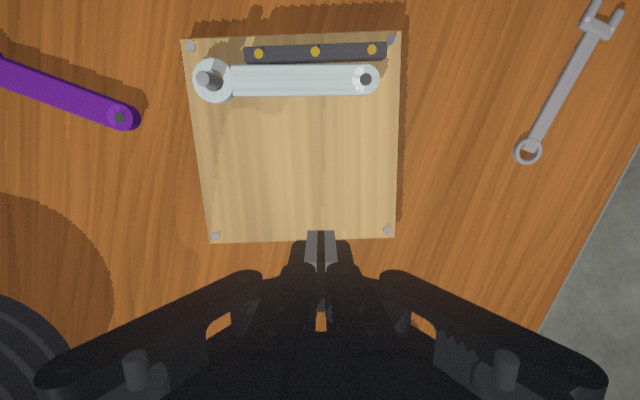

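View pics/scene6.png

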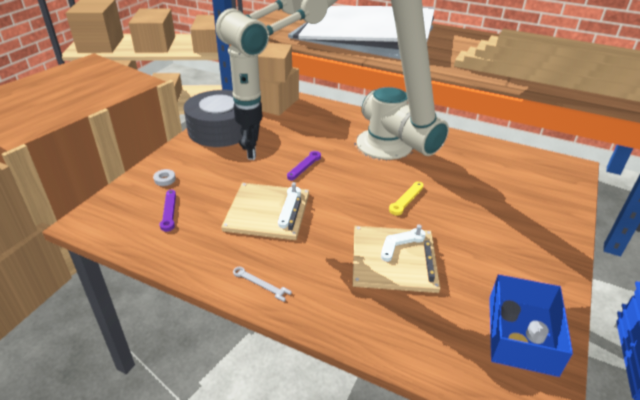

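The arm lies along the rail: eye (212,80), dot (365,79), rail edge from (246,62) to (386,60). The bent arm is at (403,243) as before; the pixel difference there looks like the robot's shadow. Final measurement:

Run:
```python
from h import *
p=eyes.get_image('wrist')
W=lambda u,v,z:world(p,u,v,z)[:2]
e,t=W(213,80,.034),W(365,79,.034); r1,r2=W(246,63,.04),W(386,60,.04)
d=(r2-r1)/np.linalg.norm(r2-r1);n=np.array([-d[1],d[0]])
pin=np.array([.459,-.149])
print('e',e,'tip x,y',(t-e)@d,(t-e)@n,'vs pin',(t-pin)@d,(t-pin)@n,'face',(r1-e)@n)
c=world(p,280,80);b=world(p,300,150);print('z bar',c[2],'board',b[2],'eye',world(p,228,88)[2],'end',world(p,350,80)[2])
a0=pickle.load(open('scene0.pkl','rb'));a1=eyes.get_image('scene')
for a in(a0,a1):
    m=(a['color'].min(2)>150); m[:225]=0;m[266:]=0;m[:,:375]=0;m[:,430:]=0
    v,u=np.nonzero(m);print('bent px',len(u),u.min(),u.mean(),v.mean(),v.max())
```

```text
e [ 0.4565685  -0.14602573] tip x,y 0.15340175635958142 -0.0020617171488463313 vs pin 0.15189587208808925 0.0014725092185563246 face 0.01423957630400794
z bar 0.03490686589138481 board 0.018576812604459814 eye 0.03393737131248409 end 0.033431717754412005
bent px 1538 375 398.79778933680103 247.25812743823147 265
bent px 1660 375 399.55120481927713 246.04759036144577 265
```

Every check is within limits: tip y about -2 to +1.5 mm, x about 152 mm, bar flat, robot clear. Handing in.

```bash
python3 -c "
from rig import manip; print(manip.sign_off())"
```

```text
the job is handed in; nothing more can be done
None
```

I pushed the straight arm about 69° round on its pin with the closed fingertips, until it lay almost against the rail. I then backed the robot off and handed the job in at about 7.3 s of the 32 s allowed.

| Last check | Measured | Limit |
|---|---|---|
| Tip off the line through the pin | -2 mm from the eye's centre, +1.5 mm from the earlier pin estimate | ±15 mm |
| Tip distance along the rail | about 152 mm | above 135 mm |
| Eye centre from pin estimate | about 4 mm | below 10 mm |
| Top face of the bar | 33–35 mm above the table (34 mm when lying flat) | – |

- **Forces:** the wrist force readings I took between moves, including during the push, stayed under about 2 N. I had no direct reading of the force of the arm on its rail or pin.
- **Stillness:** I did not measure the arm's speed. The last pictures, taken after the robot had backed off, show it lying along the rail.
- **Bent arm:** it looks unmoved in the pictures. A simple pixel difference over its board did flag a change, which I put down to the robot's shadow. The bright-pixel centre there shifted by only about 1 pixel.

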